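# Load a board carrier under the leaf spring of a test fixture

### The job

Load the board carrier into the test fixture: with the fingertips press the carrier's thumb pad firmly down so that the sprung bed sinks, and while keeping it pressed slide it along the channel under the forked leaf spring until it is fully home against the end stop. Then take the hand away, leaving the carrier held under the spring. Push it only, never lift it, and leave the battery pack, the screwdriver and the tweezers where they lie.

Things in the scene. Friction and masses are not known exactly. Their poses are not given: they have to be found in the camera images.
- fixture: Fixed loading fixture, 246 x 92 mm. Origin: on the bench, mid-channel; x axis runs along the channel toward the end stop (the way to slide), z up. Base plate x = -142 to +104 mm. Two steel rails: inner faces y = +-31.5 mm, outer +-41.5, tops 23 mm above the bench. End-stop block: face at x = +78 mm, spring clamp on it, 43 mm high with bolt heads.
- spring_lip (a point): Fixture x = +30 mm, y 0, z 23 mm: front lip of the forked leaf spring, two steel prongs 8 mm wide at y = +-22. Prong underside: 23 mm above the bench at the lip, lowest 19 mm at x = +40, then rising to the clamp. Bed up: the carrier's top is 28 mm high and its nose butts on the lips. Bed at least 6 mm down, best fully (8 mm): the nose passes under.
- stop_face (a point): Centre of the end stop's face (fixture x = +78 mm, 20 mm above the bench). Carrier home: its nose touches this face, carrier origin at fixture x = +13 mm.
- carrier: Loose black slab 130 (x) x 60 (y) x 10 mm, 0.12 kg, on the bed between the rails (1.5 mm play a side), x along fixture x, green board in its front top. Origin: centre of underside; nose x = +65. Thumb ledge across the top, 44 mm wide, 6 mm high, upright rear face x = -25; grooved thumb pad behind it, x = -65 to -25. Start: nose 10 to 35 mm short of the lips, underside 18 mm above bench.
- thumb_pad (a point): Point on the carrier's top in the thumb pad, 15 mm behind the ledge's rear face (carrier x = -40 mm, 10 mm above its underside; 28 mm above the bench with the bed up). Fingertips pressing here can push forward against the ledge.
- bed (a joint): How far the sprung bed of the channel floor is pressed down (m): 0 = up (bed top 18 mm above the bench), 0.008 = fully down on a hard stop. Takes about 4.5 N to start and 12.5 N at the bottom; about 20 N is ample. Comes up again by itself when let go.
- leaf (a joint): Upward bending of the leaf spring (rad): 0 at rest with nothing under it, about 0.06 with the carrier released beneath it. It presses the carrier down with 4 to 10 N and so drags on it and keeps it in place.
- battery_pack_1: Loose battery pack with lead, 91 x 30 x 10 mm, lying on the bench to the right (-y side) of the fixture. Origin at its underside. Leave alone.
- screwdriver_yellow: Loose screwdriver with yellow handle, 141 x 24 x 22 mm, lying on the bench to the right of the fixture's far half. Leave alone.
- tweezers_steel: Loose steel tweezers, 110 x 20 x 10 mm, lying on the bench to the left (+y side) of the fixture. Leave alone.
Not all that is in view belongs to the job. Several things have the shape of the carrier; the one meant has the colours described above.

How it is judged:
On the way, in this order (a step that is already met when the one before it is completed fails the run):
1. the fingers press the carrier down, sinking the bed at least 4.5 mm, before it is home (more than 15 mm still to go) (value of joint bed above 0.0045 m and contact force between the fingers and carrier above 4 N and x of carrier in the frame of fixture below -0.002 m), for 0.1 s.
2. the carrier is home against the stop, under the spring (x of carrier in the frame of fixture above 0.01 m and value of joint leaf above 0.01 rad), for 0.1 s.
At the end, for the whole second after the job is handed in: The carrier lies flat (within 0.06 rad) and at rest under the leaf spring, its nose within 3 mm of the end stop, held down by the spring (spring lifted more than 0.03 rad and pressing with more than 3 N), the hand away from it (x of carrier in the frame of fixture between 0.01 and 0.0155 m and z of carrier in the frame of fixture below 0.016 m and angle between carrier's own z axis and vertical below 0.06 rad and value of joint leaf above 0.03 rad and contact force between leaf and carrier above 3 N and linear speed of carrier below 0.01 m/s); the robot touches nothing.
It fails at once if the carrier is lifted off the bed (more than 7 mm above its start height) (z of carrier in the frame of fixture above 0.025 m).
It fails at once if the battery pack is moved more than 15 mm (distance of battery_pack_1 from where it was at the start of the episode above 0.015 m).
It fails at once if the screwdriver is moved more than 15 mm (distance of screwdriver_yellow from where it was at the start of the episode above 0.015 m).
It fails at once if the tweezers are moved more than 15 mm (distance of tweezers_steel from where it was at the start of the episode above 0.015 m).
It also fails if it takes over 35 s, if anything falls off the work surface, if the arm or the gripper's body presses on something with over 40 N, if the wrist force passes 120 N, or if a joint passes its speed limit or range.

### The arm

A 6-joint arm with a two-finger parallel gripper is mounted at the origin on the work surface; the furniture and walls round the work are solid. World frame = base frame: x ahead of the robot, y to its left, z up, the work surface at z = 0. Lengths are in m, angles in rad, forces in N, time in s.
With the tool pointing down it reaches from about 0.35 to 0.975 m from the base axis. Payload 4.9 kg.
Tool frame: the origin (TCP) lies at the very end of the fingers, on their centre line; the grasp point (between the pads) lies 19 mm behind it; z points along the fingers, y is the line along which they close (so a half turn about z gives the same grasp; the last joint's range is limited). The gripper opens to 85 mm and grips with 20 to 120 N. Pads are 22 mm wide; open, the fingers measure 114 mm over their backs; the gripper's body (76 mm by 85 mm) begins 54 mm behind the grasp point. The pads swing forward as they close: fully open they stand 13 mm farther back than shut.
Start: joints at [-1.257, 0.053, 1.613, -0, 1.476, -0.119], TCP at [0.262, -0.567, 0.231] pointing down, gripper open.
Joint ranges: [-3.01, 3.01], [-1.01, 2.22], [0.06, 2.58], [-1.02, 4.17], [0.09, 2.62], [-3.14, 3.14]. Speed limits (rad/s): [2.57, 2.57, 3.14, 3.14, 3.14, 3.14].

### API

Orientations are given as a unit quaternion [w, x, y, z].
In Python, from plant import manip gives the robot as it stands.
- The arm moves only by the tool play_rows, never from a script. Its argument "series" is a list that holds one entry, the list of rows, each a list of 7 numbers: the shift along the world's x, y, z in m, then the turn, a rotation vector about the world's x, y, z in degrees, then the opening, from 0 (shut) to 1 (fully open). In form: [[[dx, dy, dz, rx, ry, rz, grip], ...]]. A call has 1 to 10 rows; each row shifts and turns the commanded pose from where the row before left it; what a row does not reach is not made up. A row lasts 1/10 s, in which the tool goes at most 50 mm and 8.59 degrees, less where a joint would pass 70% of its speed; a pose out of reach is approached as far as the arm can. A call with a gripper value outside its range is refused whole. The fingers move at their own pace and stop on an object; the grip force is fixed at half the most. Time passes only in rows, so rows that do not move let the fingers close. It gives the time, the measured TCP pose, the force, the opening and the grip force at its end, in the units of the state.
- manip.state(): the state, without advancing time (a new reading comes with each control period).
- manip.grab_frame(name): name is "side" or "top" or "wrist"; returns a dict with "frame" (420x560x3 uint8, blue, green, red), "mtx" (3x3 intrinsics, pixels), "k1" (the pictures are not rectified: a ray, as slopes to the right and down, at radius r is drawn at 1 + k1 r^2 times it, then the intrinsics apply), "R" (3x3) and "t" (3): a world point X has camera coordinates R X + t. Camera axes: x right, y down, z forward; pixel columns grow to the right and rows downward; lengths in m; the calibration is good to about 2 mm. A picture is of the moment at which its call begins. There is no depth.
- manip.job_done(): hands the job in; it is judged then, once.
The state is a dict: "time": time; "joint_pos": joint angles; "joint_vel": joint speeds; "joint_efforts": joint torques, N m; "tool_pos": TCP position; "tool_rot": TCP orientation; "contact_force": force on the tool from outside, world axes, zero at the start; "ft_torque": the same for the moment, N m; "gripper_width": opening from 0.0 (shut) to 1.0 (fully open); "grasp_force": force on a finger pad.
Only numpy, scipy, OpenCV 4.12 (cv2) and the standard library are available. Lean on these libraries where they do the work, as an engineer would, in place of code of your own. Each camera call takes 0.05 s, during which the arm holds its last target. There are 200 camera calls.

## Working session

There is one attempt and no reset: what is moved stays moved. The work goes in short steps, Python scripts to look and compute and a tool call to move; the robot and the scene stay as the last step left them, time stands still between calls to the robot, and variables do not carry over. Pictures are saved under pics/ and viewed, at most 10 in all, crops included, and the job is handed in when it is done.

Besides the shell and the picture viewer there is one more tool, called after "Request:" by a JSON object that holds its "fn" and its "kwargs". play_rows: Moves the arm, as the interface text tells. Its arguments: {"type":"object","properties":{"series":{"type":"array"}},"required":["series"]}

```bash
mkdir -p pics
cat > h.py <<'E'
import cv2, numpy as np
from plant import manip
def grab(n,f=None):
    d=manip.grab_frame(n)
    if f: cv2.imwrite('pics/'+f,d['frame'])
    np.savez('pics/'+n+'.npz',**{k:np.array(v) for k,v in d.items()})
    return d
def load(n): return dict(np.load('pics/'+n+'.npz'))
def ray(d,uv):
    K=np.array(d['mtx']);p=(np.array(uv,float)-K[:2,2])/[K[0,0],K[1,1]]
    r=np.hypot(*p);q=r
    for _ in range(30): q=r/(1+float(d['k1'])*q*q)
    s=p*(q/r if r>0 else 1);R=np.array(d['R'])
    return -R.T@np.array(d['t']).ravel(), R.T@np.array([s[0],s[1],1])
def onz(d,uv,z):
    c,v=ray(d,uv);return c+v*(z-c[2])/v[2]
def proj(d,X):
    x=np.array(d['R'])@np.array(X)+np.array(d['t']).ravel();s=x[:2]/x[2]
    s=s*(1+float(d['k1'])*(s@s));K=np.array(d['mtx']);return s*[K[0,0],K[1,1]]+K[:2,2]
E
python3 - <<'E'
from h import *
a=grab('top','top0.png');b=grab('side','side0.png')
print(manip.state())
E
```

```text
{'time': 0.1, 'joint_pos': array([-1.25698795e+00,  5.32729987e-02,  1.61420329e+00,  3.48171420e-05,
        1.47595655e+00, -1.19023847e-01]), 'joint_vel': array([-0.00026981, -0.00088836, -0.00209054, -0.00019379, -0.00097731,
       -0.00101603]), 'joint_efforts': array([ 2.55164068e-04, -3.94906175e+01, -3.71363604e+01, -1.45647259e-04,
        3.89183508e-03, -9.43529756e-06]), 'tool_pos': array([ 0.26197066, -0.56681923,  0.23016916]), 'tool_rot': array([-9.17421105e-04,  9.76673235e-01,  2.14729003e-01, -7.22219709e-05]), 'contact_force': array([ 0.27148274, -0.86072173, -0.80420342]), 'ft_torque': array([-0.03680377,  0.04700612,  0.00546633]), 'grasp_force': 0.0, 'gripper_width': 0.9988467743294281}
```

View pics/top0.png

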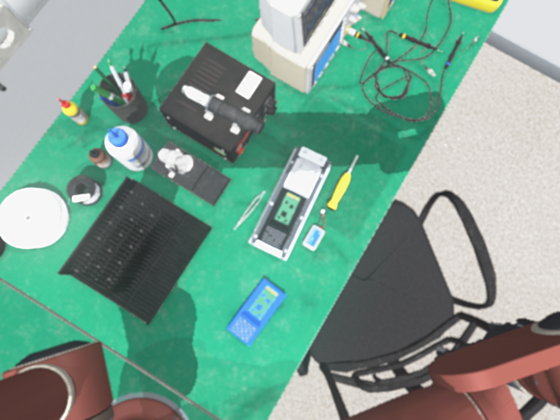

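View pics/side0.png

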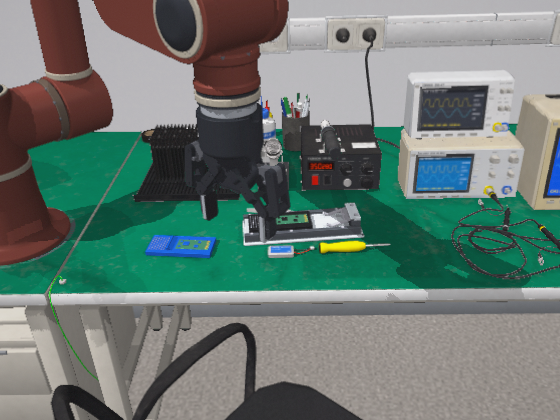

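The top view shows the fixture at about (250–330, 150–258). Its clamp and end stop are at the far end (315,155), and the black carrier with the green board is around (285,208). Other things with a similar shape are the blue meter (257,310), the black box or plate (200,180) and the battery pack (314,238). Only the one in the channel is black with a green board. I'll confirm that in one enlarged crop.

Run:
```python
from h import *
d=load('top');f=d['frame'][140:265,230:350]
cv2.imwrite('pics/crop.png',cv2.resize(f,None,fx=4.8,fy=4.8,interpolation=cv2.INTER_CUBIC)[:600])
for uv in [(250,243),(281,258),(303,148),(330,155),(285,208),(257,310)]: print(uv,onz(d,uv,.02).round(3))
print(ray(d,(280,210))[0])
```

```text
(250, 243) [ 0.426 -0.208  0.02 ]
(281, 258) [ 0.395 -0.275  0.02 ]
(303, 148) [ 0.644 -0.319  0.02 ]
(330, 155) [ 0.629 -0.381  0.02 ]
(285, 208) [ 0.505 -0.282  0.02 ]
(257, 310) [ 0.285 -0.228  0.02 ]
[ 0.34763888 -0.25157586  0.9304043 ]
```

View pics/crop.png

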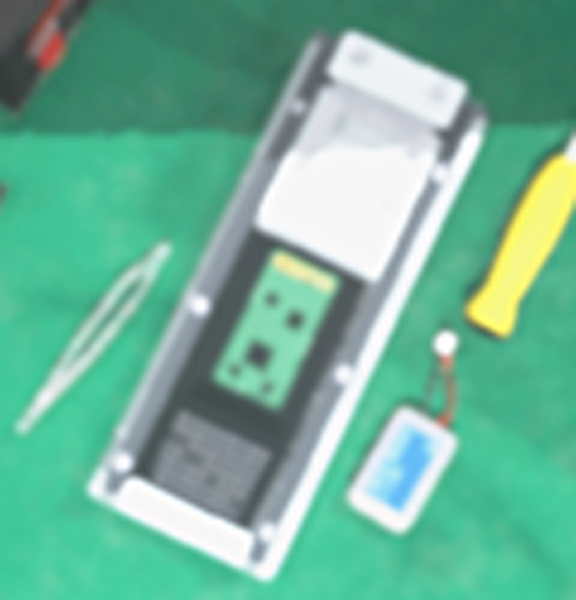

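The crop confirms it: the black slab with the green board (crop ≈ 275,330) and the grey grooved thumb pad (≈ 215,460) sits between the rails, with the spring at (330,200). The battery and screwdriver are to the right and the tweezers to the left. Next I'll bring the shut hand over it, turned in line with the channel, to measure from close up.

Request:
{"fn": "play_rows", "kwargs": {"series": [[[0.018,0.03,0.006,0,0,-5.1,0],[0.018,0.03,0.006,0,0,-5.1,0],[0.018,0.03,0.006,0,0,-5.1,0],[0.018,0.03,0.006,0,0,-5.1,0],[0.018,0.03,0.006,0,0,-5.1,0],[0.018,0.03,0.006,0,0,-5.1,0],[0.018,0.03,0.006,0,0,-5.1,0],[0.018,0.03,0.006,0,0,-5.1,0],[0.018,0.03,0.006,0,0,-5.1,0],[0.018,0.03,0.006,0,0,-5.1,0]]]}}

```text
time: 1.1
tool_pos: [0.4424, -0.2659, 0.291]
tool_rot: [-0.0, 0.974, -0.229, -0.0]
contact_force: [1.1, -0.3, -0.6]
gripper_width: 0.003
grasp_force: 0.0
```

Run:
```python
from h import *
d=grab('wrist','wrist1.png')
print(manip.state()['tool_pos'],manip.state()['tool_rot'],ray(d,(280,210)))
```

```text
[ 0.44484654 -0.2624027   0.29239317] [-0.00166301  0.9737285  -0.227703    0.00117604] (array([ 0.51258219, -0.30240854,  0.43324033]), array([-0.28268325,  0.15758652, -0.94643738]))
```

View pics/wrist1.png

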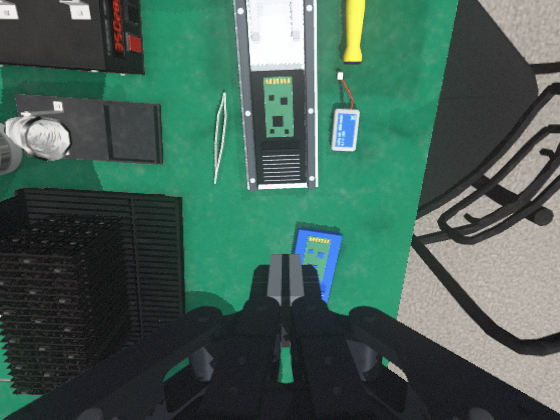

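The wrist view shows the channel running up the picture: rails at columns 245–315, the rear of the base plate at row ≈188, thumb grooves at rows 153–182, the board at rows 75–138 and the spring above row 68. I'll enlarge it to read edges.

Run:
```python
from h import *
d=load('wrist');f=d['frame'][50:195,230:330]
cv2.imwrite('pics/crop2.png',cv2.resize(f,None,fx=4.1,fy=4.1,interpolation=cv2.INTER_CUBIC)[:600])
```

```text
(no output)
```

View pics/crop2.png

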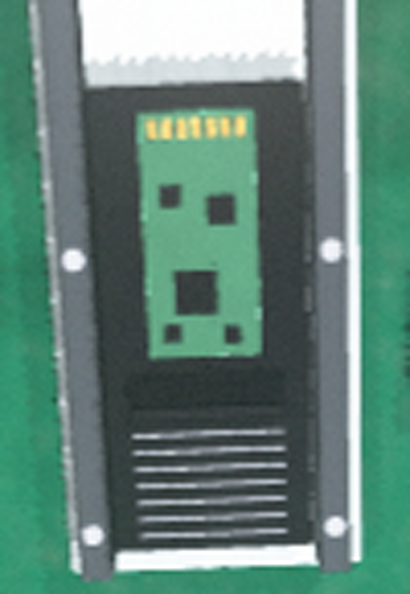

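Run:
```python
from h import *
d=load('wrist')
P=lambda x,y,z: onz(d,((x+.5)/4.1-.5+230,(y+.5)/4.1-.5+50),z)
nL,nR=P(84,87,.028),P(303,80,.028)
rL,rR=P(113,549,.028),P(316,545,.028)
print('carrier L,W',np.linalg.norm(nL-rL),np.linalg.norm(nR-rR),np.linalg.norm(nL-nR),np.linalg.norm(rL-rR))
iL0,iL1=P(110,540,.023),P(78,10,.023); iR0,iR1=P(317,540,.023),P(304,10,.023)
oL0,oR0=P(80,540,.023),P(346,540,.023)
print('inner/outer',np.linalg.norm(iL0-iR0),np.linalg.norm(iL1-iR1),np.linalg.norm(oL0-oR0))
for a,b in((iL0,iL1),(iR0,iR1)): v=b-a;print('ang',np.degrees(np.arctan2(v[1],v[0])))
m0,m1=(iL0+iR0)/2,(iL1+iR1)/2; u=(m1-m0)/np.linalg.norm(m1-m0);n=np.array([-u[1],u[0],0])
led=(P(132,408,.034)+P(288,406,.034))/2
print('u',u,np.degrees(np.arctan2(u[1],u[0])))
c=(nL+nR+rL+rR)/4
rail=(P(95,578,.023)+P(330,572,.023))/2
for k,p in dict(c=c,nose=(nL+nR)/2,rear=(rL+rR)/2,ledge=led,railend=rail).items(): print(k,p.round(4),'along',((p-m0)@u).round(4),'lat',((p-m0)@n).round(4))
pad=c-.040*u;print('pad',pad)
s=manip.state();print(s['tool_pos'])
# side/top check
for nme in('top','side'):
    t=load(nme); print(nme,proj(t,[c[0],c[1],.028]),proj(t,[pad[0],pad[1],.028]))
```

```text
carrier L,W 0.12849321619892332 0.12908177591449146 0.05908616438347199 0.06061457029019122
inner/outer 0.06245497472083604 0.06073790232997499 0.08025226475588779
ang -24.54998436159154
ang -23.879137915252887
u [ 0.91201649 -0.41015354  0.        ] -24.21448060671051
c [ 0.4805 -0.2789  0.028 ] along 0.0635 lat -0.0001
nose [ 0.5393 -0.3052  0.028 ] along 0.1279 lat 0.0001
rear [ 0.4217 -0.2527  0.028 ] along -0.0009 lat -0.0003
ledge [ 0.4603 -0.2707  0.034 ] along 0.0417 lat -0.0008
railend [ 0.413  -0.2476  0.023 ] along -0.0109 lat 0.0008
pad [ 0.44398206 -0.2625236   0.028     ]
[ 0.44484654 -0.2624027   0.29239317]
top [283.63086398 218.37910113] [275.64384984 234.8916628 ]
side [279.41985215 219.55821209] [260.13702985 220.8864309 ]
```

Run:
```python
from h import *
t=load('top')
P=lambda x,y,z: onz(t,((x+.5)/4.8-.5+230,(y+.5)/4.8-.5+140),z)
for z in (.005,.02):
    a,b,c,e=P(90,490,z),P(270,580,z),P(318,32,z),P(487,112,z)
    for p,q in((a,c),(b,e)): v=q-p;print(z,np.linalg.norm(v),np.degrees(np.arctan2(v[1],v[0])),np.linalg.norm(a-b),np.linalg.norm(c-e))
# rivet centres on the rails: wrist
d=load('wrist');W=lambda x,y: onz(d,((x+.5)/4.1-.5+230,(y+.5)/4.1-.5+50),.024)
for p,q in(((93,535),(73,260)),((335,526),(331,250))): v=W(*q)-W(*p);print(np.linalg.norm(v),np.degrees(np.arctan2(v[1],v[0])))
v=W(93,535)-W(335,526);print(np.degrees(np.arctan2(v[1],v[0]))-90)
```

```text
0.005 0.24403043330150717 -24.37463803925816 0.0921432306631453 0.08939556169800754
0.005 0.24487725503424887 -23.732873013398716 0.0921432306631453 0.08939556169800754
0.02 0.24007491193495842 -24.374638039258155 0.0906496689268491 0.08794653728909609
0.02 0.24090800742293544 -23.732873013398695 0.0906496689268491 0.08794653728909609
0.07992668761406668 -24.064904543824586
0.0798694430553419 -24.21280563713442
-24.20532837557741
```

Request:
{"fn": "play_rows", "kwargs": {"series": [[[0,0,-0.04,0,0,0.4,0],[0,0,-0.04,0,0,0.4,0],[0,0,-0.04,0,0,0.4,0],[0,0,-0.04,0,0,0.3,0],[0,0,-0.04,0,0,0,0],[0,0,-0.03,0,0,0,0],[0,0,0,0,0,0,0],[0,0,0,0,0,0,0]]]}}

```text
time: 1.95
tool_pos: [0.4419, -0.2673, 0.0613]
tool_rot: [-0.0, 0.977, -0.214, -0.001]
contact_force: [0.9, -0.2, 0.2]
gripper_width: -0.002
grasp_force: 0.0
```

Both views agree on the channel heading of −24.15°, with sizes 244 vs 246 mm. I'll correct 5 mm sideways, go lower, and check from the cameras.

Request:
{"fn": "play_rows", "kwargs": {"series": [[[0.002,0.005,0,0,0,0.5,0],[0,0,-0.01,0,0,0,0],[0,0,-0.013,0,0,0,0],[0,0,0,0,0,0,0],[0,0,0,0,0,0,0]]]}}

```text
time: 2.45
tool_pos: [0.4437, -0.262, 0.0376]
tool_rot: [-0.0, 0.978, -0.21, -0.001]
contact_force: [-0.1, -0.0, 0.4]
gripper_width: -0.0
grasp_force: 0.0
```

Run:
```python
from h import *
d=grab('wrist');s=grab('side')
print(manip.state()['tool_pos'])
a=cv2.resize(d['frame'][60:340,120:440],(400,350),interpolation=cv2.INTER_CUBIC)
b=cv2.resize(s['frame'][170:270,225:340],(400,348),interpolation=cv2.INTER_CUBIC)
cv2.imwrite('pics/c3.png',np.hstack([a[:348],b]))
```

```text
[ 0.44422461 -0.26246111  0.03840652]
```

View pics/c3.png

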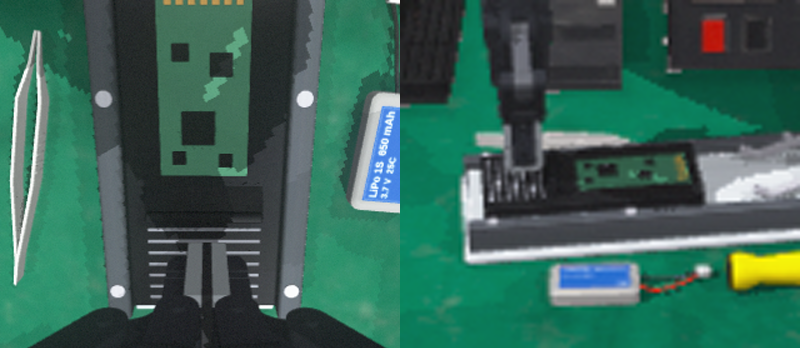

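The closed tips are centred over the grooves (left panel ≈205,245), just behind the ledge bar at row ≈205, and the side panel agrees. Pressing down now.

Request:
{"fn": "play_rows", "kwargs": {"series": [[[0,0,-0.007,0,0,0,0],[0,0,-0.003,0,0,0,0],[0,0,-0.003,0,0,0,0],[0,0,-0.003,0,0,0,0],[0,0,0,0,0,0,0],[0,0,0,0,0,0,0]]]}}

```text
time: 3.15
tool_pos: [0.4446, -0.2628, 0.0231]
tool_rot: [0.0, 0.978, -0.21, 0.0]
contact_force: [-1.3, 0.2, 6.8]
gripper_width: -0.001
grasp_force: 3.2
```

Request:
{"fn": "play_rows", "kwargs": {"series": [[[0,0,-0.002,0,0,0,0],[0,0,-0.002,0,0,0,0],[0,0,0,0,0,0,0],[0,0,0,0,0,0,0],[0,0,0,0,0,0,0]]]}}

```text
time: 3.65
tool_pos: [0.4451, -0.2632, 0.02]
tool_rot: [0.001, 0.978, -0.21, 0.001]
contact_force: [-2.0, 1.2, 8.9]
gripper_width: 0.001
grasp_force: 4.7
```

Request:
{"fn": "play_rows", "kwargs": {"series": [[[0,0,-0.0015,0,0,0,0],[0,0,-0.001,0,0,0,0],[0,0,0,0,0,0,0],[0,0,0,0,0,0,0]]]}}

```text
time: 4.05
tool_pos: [0.4463, -0.2642, 0.0197]
tool_rot: [0.001, 0.978, -0.21, 0.002]
contact_force: [-4.0, 3.0, 19.4]
gripper_width: -0.002
grasp_force: 9.6
```

Request:
{"fn": "play_rows", "kwargs": {"series": [[[0.0046,-0.002,0,0,0,0,0],[0.0046,-0.0021,0,0,0,0,0],[0.0046,-0.002,0,0,0,0,0],[0.0045,-0.0021,0,0,0,0,0],[0.0046,-0.002,0,0,0,0,0],[0,0,0,0,0,0,0]]]}}

```text
time: 4.65
tool_pos: [0.47, -0.275, 0.0199]
tool_rot: [0.002, 0.978, -0.21, 0.003]
contact_force: [-1.3, 1.1, 15.8]
gripper_width: -0.001
grasp_force: 8.1
```

Request:
{"fn": "play_rows", "kwargs": {"series": [[[0,0,-0.001,0,0,0,0],[0.0046,-0.002,0,0,0,0,0],[0.0045,-0.0021,0,0,0,0,0],[0.0046,-0.002,0,0,0,0,0],[0.0045,-0.0021,0,0,0,0,0],[0,0,0,0,0,0,0]]]}}

```text
time: 5.25
tool_pos: [0.4872, -0.2828, 0.0198]
tool_rot: [0.001, 0.978, -0.209, 0.001]
contact_force: [-8.8, 4.1, 24.7]
gripper_width: -0.002
grasp_force: 15.5
```

Run:
```python
from h import *
d=grab('wrist');s=grab('side')
print(manip.state()['tool_pos'],manip.state()['contact_force'])
a=cv2.resize(d['frame'][60:340,120:440],(400,350),interpolation=cv2.INTER_CUBIC)
b=cv2.resize(s['frame'][170:270,240:355],(400,348),interpolation=cv2.INTER_CUBIC)
cv2.imwrite('pics/c4.png',np.hstack([a[:348],b]))
```

```text
[ 0.48718266 -0.28280432  0.0197846 ] [-7.55470544  5.06186626 23.65336761]
```

View pics/c4.png

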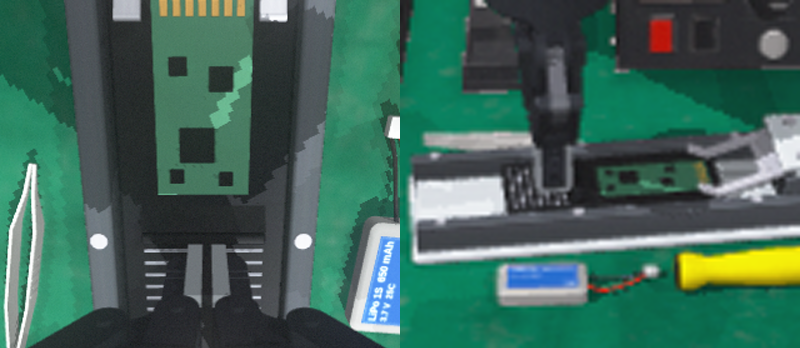

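The spring prongs now overlie the carrier's nose (left panel ≈(127,10) and (272,10)) and the tips are at the ledge. Continuing to slide.

Request:
{"fn": "play_rows", "kwargs": {"series": [[[0.0046,-0.002,0,0,0,0,0],[0.0045,-0.0021,0,0,0,0,0],[0.0046,-0.002,0,0,0,0,0],[0.0045,-0.0021,0,0,0,0,0],[0.0046,-0.002,0,0,0,0,0],[0,0,0,0,0,0,0]]]}}

```text
time: 5.95
tool_pos: [0.5103, -0.2931, 0.0199]
tool_rot: [0.001, 0.978, -0.209, 0.002]
contact_force: [-7.2, 3.5, 23.4]
gripper_width: 0.0
grasp_force: 14.6
```

Request:
{"fn": "play_rows", "kwargs": {"series": [[[0.0028,-0.0012,0,0,0,0,0],[0.0027,-0.0012,0,0,0,0,0],[0.0027,-0.0012,0,0,0,0,0],[0,0,0,0,0,0,0],[0,0,0,0,0,0,0]]]}}

```text
time: 6.45
tool_pos: [0.5179, -0.2964, 0.0198]
tool_rot: [0.001, 0.978, -0.209, 0.001]
contact_force: [-8.4, 3.1, 23.7]
gripper_width: 0.003
grasp_force: 15.2
```

Request:
{"fn": "play_rows", "kwargs": {"series": [[[0.0018,-0.0008,0,0,0,0,0],[0.0018,-0.0008,0,0,0,0,0],[0,0,0,0,0,0,0],[0,0,0,0,0,0,0]]]}}

```text
time: 6.85
tool_pos: [0.5182, -0.2965, 0.0198]
tool_rot: [-0.0, 0.978, -0.209, -0.004]
contact_force: [-21.0, 8.9, 34.9]
gripper_width: -0.004
grasp_force: 24.1
```

The tool stopped advancing while the forward force rose to 23 N, so the carrier is at the stop. I'll ease off most of the forward load and then lift straight up.

Request:
{"fn": "play_rows", "kwargs": {"series": [[[-0.0014,0.0006,0,0,0,0,0],[-0.0009,0.0004,0,0,0,0,0],[0,0,0.002,0,0,0,0],[0,0,0.002,0,0,0,0],[-0.0009,0.0004,0.003,0,0,0,0],[-0.003,0.0014,0.005,0,0,0,0],[0,0,0.015,0,0,0,0],[0,0,0.03,0,0,0,0],[0,0,0.04,0,0,0,0],[-0.03,0.014,0.04,0,0,0,0]]]}}

```text
time: 7.85
tool_pos: [0.4862, -0.2807, 0.1529]
tool_rot: [0.0, 0.978, -0.209, 0.001]
contact_force: [-0.4, -0.3, 0.0]
gripper_width: -0.004
grasp_force: 0.0
```

Request:
{"fn": "play_rows", "kwargs": {"series": [[[-0.03,0.014,0.03,0,0,0,0],[-0.03,0.014,0.03,0,0,0,0],[0,0,0,0,0,0,0],[0,0,0,0,0,0,0],[0,0,0,0,0,0,0]]]}}

```text
time: 8.35
tool_pos: [0.4247, -0.2516, 0.2093]
tool_rot: [-0.0, 0.978, -0.21, -0.001]
contact_force: [1.2, 0.2, -0.1]
gripper_width: -0.0
grasp_force: 0.0
```

Run:
```python
from h import *
d=grab('wrist');s=grab('side')
print(manip.state()['tool_pos'],manip.state()['contact_force'])
a=cv2.resize(d['frame'][0:240,200:340],(350,600),interpolation=cv2.INTER_CUBIC)
b=cv2.resize(s['frame'][170:270,240:370],(450,346),interpolation=cv2.INTER_CUBIC)
b=cv2.copyMakeBorder(b,0,254,0,0,cv2.BORDER_CONSTANT)
cv2.imwrite('pics/c5.png',np.hstack([a,b]))
```

```text
[ 0.42457015 -0.25156708  0.20847859] [-0.03290586  0.39571285 -0.16048615]
```

View pics/c5.png

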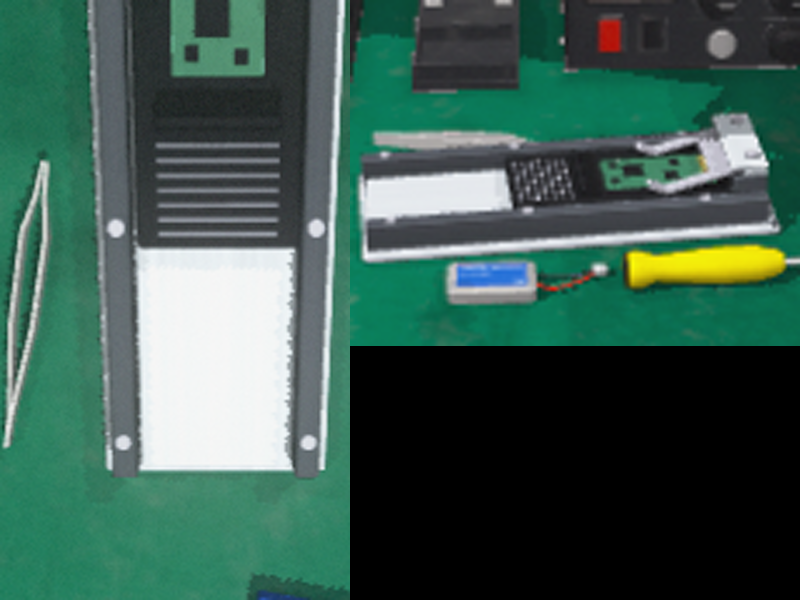

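The carrier lies under both prongs with its rear edge at left-panel row ≈246. The battery, screwdriver and tweezers look undisturbed. I'll check the distance.

Run:
```python
from h import *
d=load('wrist');u=np.array([.9125,-.409,0])
W=lambda x,y,z: onz(d,((x+.5)/2.5-.5+200,(y+.5)/2.5-.5),z)
end=(W(125,474,.023)+W(305,473,.023))/2@u
for n,a,b,z in(('rear',(145,246),(293,247),.022),('plate end',(140,470),(293,470),.006),('ledge',(155,129),(280,129),.028),('rivA',(123,442),(308,442),.0235),('rivB',(116,228),(316,228),.0235)):
    print(n,((W(*a,z)+W(*b,z))/2@u-end)*1000)
```

```text
rear 86.36471476269259
plate end -3.1623183470930183
ledge 125.27323974918814
rivA 12.988724693771603
rivB 92.7950545384174
```

The rear edge is 89.5 mm from the plate's end, against 90 mm when home. Handing in.

```bash
python3 -c "
from h import *
print(manip.job_done())"
```

```text
the job is handed in; nothing more can be done
None
```

The carrier is loaded: it was pressed down, slid under the forked spring until it stalled against the end stop, and left there with the hand withdrawn. My last measurement put it within about 1 mm of home, and the job is handed in, though no verdict came back.

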